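# Hold the amber reference cell in the light path

## Robot

A 7-joint arm with a two-finger parallel gripper is mounted at the origin on a cart in front of the work surface, level with it; the furniture and walls round the work are solid. World frame = base frame: x ahead of the robot, y to its left, z up, the work surface at z = 0. Lengths are in mm, angles in degrees, forces in N, time in s.
With the tool pointing down it reaches from about 400 to 875 mm from the base axis. Payload 19.3 kg.
Tool frame: the origin (TCP) lies on the centre line of the jaws, within the pads' length; the fingertips stand 14 mm ahead of it and the grasp point (between the pads) lies 5 mm behind it; y points along the fingers, x is the direction in which the jaws open and shut, and the axes are right-handed (so a half turn about y gives the same grasp; the last joint's range is limited). The gripper opens to 85 mm and grips with 20 to 120 N. Pads are 22 mm wide; open, the fingers measure 114 mm over their backs; the gripper's body (76 mm by 85 mm) begins 54 mm behind the grasp point. The pads swing forward as they close: fully open they stand 13 mm farther back than shut.
Start: joints at [62.212, 29.874, -2.08, 91.645, 1.215, 58.505, -6.463], TCP at [251.852, -572.002, 245.291] pointing down, gripper open.
Joint ranges: [-166.77, 166.77], [-17.47, 122.26], [-85.68, 81.53], [9.62, 139.38], [-72.42, 252.41], [9.2, 110.78], [-144.41, 144.41]. Speed limits (degrees/s): [108.29, 108.29, 136.94, 136.94, 172.46, 172.46, 172.46].

## Interface

Orientations are given as a 3x3 rotation matrix whose columns are the frame's x, y, z axes.
In Python, from cell import * gives the robot as it stands. The module is installed in compiled form; this text tells all that it offers.
- The arm moves only by the shell command python3 -m jog 'ROWS' [OPENING] [FORCE]. ROWS is a JSON object of lists of equal length, an entry for each row: "translation": the shift along the tool's x, y, z each as a share of 0.5 m, from -1 to 1, a list of three; "delta_rot": the turn, a rotation vector about the tool's x, y, z each as a share of 45 degrees, from -1 to 1, a list of three. A call has 1 to 20 rows; each row is the pose to reach, as a shift and turn from the pose commanded when the call began, along the tool's axes at that moment; what a row does not reach only later rows make up. A row lasts 1/10 s, in which the tool goes at most 50 mm and 8.59 degrees, less where a joint would pass 70% of its speed; a pose out of reach is approached as far as the arm can. A call with a number of a shift or a turn outside -1 to 1 is refused whole. A call with a gripper value outside its range is refused whole. OPENING is the gripper's target within -1 to 1 (fully open at 1, half-way at 0, shut at -1), set as the call begins (- or left out, the last holds). The fingers move at their own pace and stop on an object; FORCE is the grip in N (left out, the last holds). Time passes only in rows, so rows that repeat a pose let the fingers close. It gives the time, the measured TCP pose, the force and the opening at its end, in the units of the state.
- read_state(): the state, without advancing time (a new reading comes with each control period).
- get_image(name): name is "scene" or "top"; returns (picture, depth): 400x640x3 uint8, red, green, blue; 400x640 float32, mm along the optical axis (not along the pixel's ray), 0 where there is no reading.
- calibration(name): a dict with "K" (3x3 intrinsics, pixels), "dist" ([k1, k2, p1, p2, k3] as OpenCV has them; the pictures are not rectified), "view" (4x4, takes a point from world to camera coordinates). Camera axes: x right, y down, z forward; pixel columns grow to the right and rows downward; lengths in mm; the calibration is good to about 2 mm. A picture is of the moment at which its call begins. calibration takes no time and is no camera call.
- finish_job(): hands the job in, once; it reports no verdict.
The state is a dict: "t": time; "joint_pos": joint angles; "qvel": joint speeds; "effort": joint torques, N m; "tcp_pos": TCP position; "tcp_rot": TCP orientation; "force": force on the tool from outside, world axes, zero at the start; "moment": the same for the moment, N m; "width": finger opening in mm.
Only numpy, scipy, OpenCV 4.12 (cv2) and the standard library are available. Lean on these libraries where they do the work, as an engineer would, in place of code of your own. Each camera call takes 0.05 s, during which the arm holds its last target.

## Task

Swing the shutter arm with the red knob well aside, nearly to the end of its travel, so that the gap between lamp and receiver of the light checker is clear. Then take the amber cell out of the rack, gripping it by its white frosted faces only (never by the clear ones), and hold it upright in the gap with the lower part of its clear faces squarely in the light path, touching no part of the checker. Finish while still holding it there in the air, and leave the green cell and the things round about where they are.

Things in the scene. Friction and masses are not known exactly. Their poses are not given: they have to be found in the camera images.
- station: Light checker, fixed: dark base plate 86 x 180 x 10 mm, on it two grey blocks 50 x 50 mm, tops at z = 72 mm, 70 mm gap between. Origin: centre of the underside; z up. y runs along the base and is the light's direction: lamp block (bright lens) centred at y = -60 mm, receiver block (dark lens) at +60 mm. x crosses the light level; -x faces the robot.
- beam_centre (a point): The middle of the light path, halfway between the two lenses, 50 mm above the counter; axes as the light checker's.
- shutter (a joint): Shutter arm, turning about an upright pin on the lamp block. 0 rad: arm along the checker's +y, black flag (30 x 4 mm, z = 36 to 82 mm) hanging in the middle of the light path. Growing values turn it counter-clockwise from above: the flag leaves the gap towards the robot (checker's -x); stop at 1.5 rad. Light friction (0.7 N at the knob) keeps it where left. Arm 14 mm wide, top at z = 88 mm.
- shutter_knob (a point): Point on the axis of the red upright knob at the end of the shutter arm, right above the flag, 72 mm from the hinge pin. The knob is round, 14 mm in diameter, and reaches from 88 to 124 mm above the counter; this point is at 112 mm.
- shutter_hinge (a point): Point on the upright axis of the shutter's hinge pin, 112 mm above the counter, at (0, -72 mm) in the checker's x, y.
- rack: White plastic rack, fixed, 60 x 150 x 18 mm; origin at the centre of its underside, z up, y along its length. Two round wells, 40 mm in diameter and 12 mm deep (floor 6 mm above the counter), at y = -38 and +38 mm. One cell stands loosely in each, in either order and turned at random.
- amber_cell: The cell to use: upright square cell, 24 x 24 mm and 60 mm high, solid amber inside, with a round black stopper (19 mm in diameter, 9 mm high) on top, about 80 g. Origin: centre of its underside; z up. Frosted faces look to its +x and -x (24 mm across them), clear faces to its +y and -y. It stands in the well with the lower 12 mm hidden.
- cell_window (a point): Point on the amber cell's own axis, 22 mm above its underside: the middle of the window that the light must pass. Axes as the cell's.
- frosted_faces: The two opaque white faces of the amber cell, 24 mm wide, 12 mm in front of and behind the cell's axis (at its x = +-12 mm), from 1 to 59 mm above its underside. Same origin and axes as the cell. The only faces to be gripped.
- clear_faces: The two see-through amber faces of the amber cell, 19 mm wide, at its y = +-12 mm, from 1 to 59 mm above its underside. Same origin and axes as the cell. The fingers must not touch these; the light goes through them.
- green_cell: A second cell, the same but green inside, in the other well. Leave it alone.
- parts_cup: Bystander: shallow round turquoise cup, 60 mm in diameter and 16 mm high; origin at the centre of its underside.
- loupe: Bystander: black eye loupe with a pale ring, 30 mm in diameter, 31 mm high; origin at the centre of its underside.
- brass_tin: Bystander: round brass tin with lid, 45 mm in diameter, 23 mm high; origin at the centre of its underside.

How it is judged:
By the outcome, as a careful person would: the job done as asked, in the order asked, and still so for the second after the job is handed in, while the arm keeps its last pose, push and grip.
It also fails if it takes over 43 s, if anything falls off the work surface, if the arm or the gripper's body presses on something with over 40 N, if the wrist force passes 120 N, or if a joint passes its speed limit or range.

## Working session

There is one attempt and no reset: what is moved stays moved. The work goes in short steps, Python scripts to look and compute and a shell command to move; the robot and the scene stay as the last step left them, time stands still between calls to the robot, and variables do not carry over. Pictures are saved under pics/ and viewed, and the job is handed in when it is done.

```bash
mkdir -p pics; ls
python3 - <<'E'
from cell import *
import cv2, numpy as np
s=read_state()
print({k:np.round(v,3).tolist() for k,v in s.items()})
for n in("scene","top"):
    im,d=get_image(n); cv2.imwrite(f"pics/{n}0.png",im[:,:,::-1]); np.savez(f"{n}0.npz",im=im,d=d)
    c=calibration(n); print(n,np.round(c["K"],2).tolist(),c["dist"],np.round(c["view"],4).tolist())
print(read_state()["t"])
E
```

```text
pics
{'t': 0.0, 'joint_pos': [62.211, 29.911, -2.081, 91.673, 1.212, 58.505, -6.46], 'qvel': [0.06, -0.049, -0.039, -0.039, 0.03, -0.125, 0.03], 'effort': [0.0, -92.711, 1.98, -36.994, 0.018, 0.008, -0.0], 'tcp_pos': [251.724, -571.717, 244.718], 'tcp_rot': [[0.403, -0.001, 0.915], [-0.915, 0.001, 0.403], [-0.001, -1.0, -0.0]], 'force': [-0.292, -0.25, 0.748], 'moment': [-0.034, 0.01, 0.016], 'width': 85.191}
scene [[428.58, 0.0, 323.06], [0.0, 428.58, 204.59], [0.0, 0.0, 1.0]] [-0.02322057  0.          0.          0.          0.        ] [[0.8959, -0.4439, 0.0183, -360.3046], [-0.2512, -0.5401, -0.8032, 390.5151], [0.3664, 0.715, -0.5954, 622.8107], [0.0, 0.0, 0.0, 1.0]]
top [[484.99, 0.0, 321.12], [0.0, 484.99, 187.16], [0.0, 0.0, 1.0]] [-0.0306974  0.         0.         0.         0.       ] [[0.0069, -1.0, 0.0041, 292.2154], [-0.9979, -0.0072, -0.0645, 546.4157], [0.0645, -0.0037, -0.9979, 1026.8964], [0.0, 0.0, 0.0, 1.0]]
0.1
```

View pics/scene0.png

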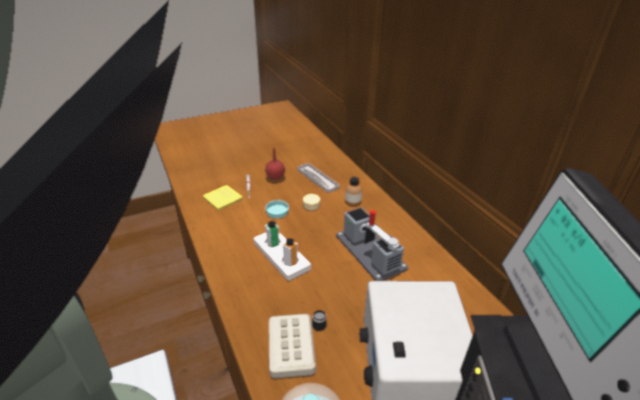

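View pics/top0.png

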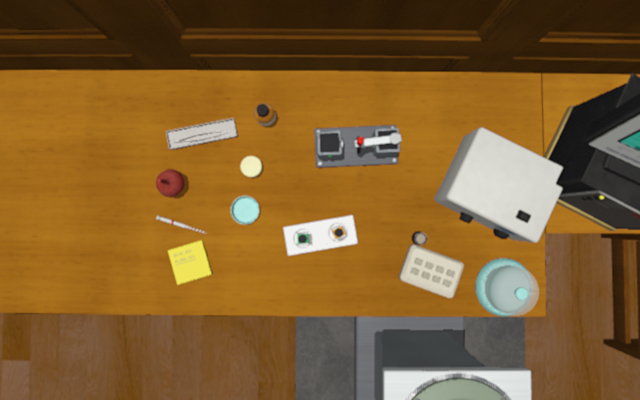

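The top view shows the checker at about (358,146), with the shutter arm over the gap and the knob at (360,141). The rack is at (320,235), with the green cell at (302,239) and the amber cell at (338,232). I'll zoom in on both.

Run:
```python
import cv2, numpy as np
a=np.load("top0.npz")["im"][:,:,::-1]; b=np.load("scene0.npz")["im"][:,:,::-1]
A=cv2.resize(a[115:260,275:415],None,fx=4,fy=4,interpolation=cv2.INTER_CUBIC)
B=cv2.resize(b[175:285,240:420],None,fx=4.4,fy=4.4,interpolation=cv2.INTER_CUBIC)
cv2.imwrite("pics/topz.png",A);cv2.imwrite("pics/scenez.png",B)
```

```text
(no output)
```

View pics/topz.png

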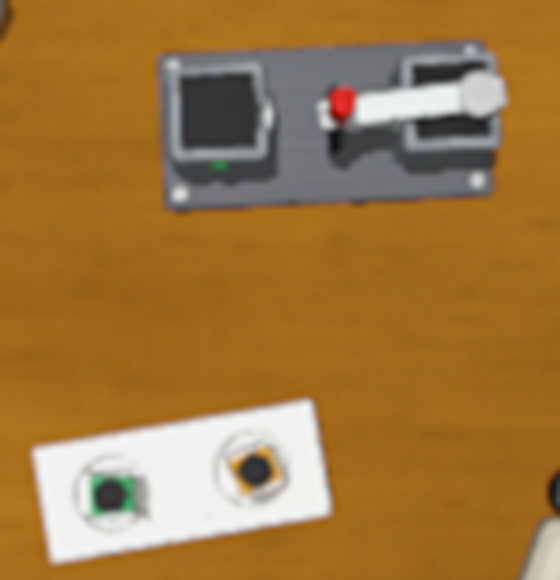

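View pics/scenez.png

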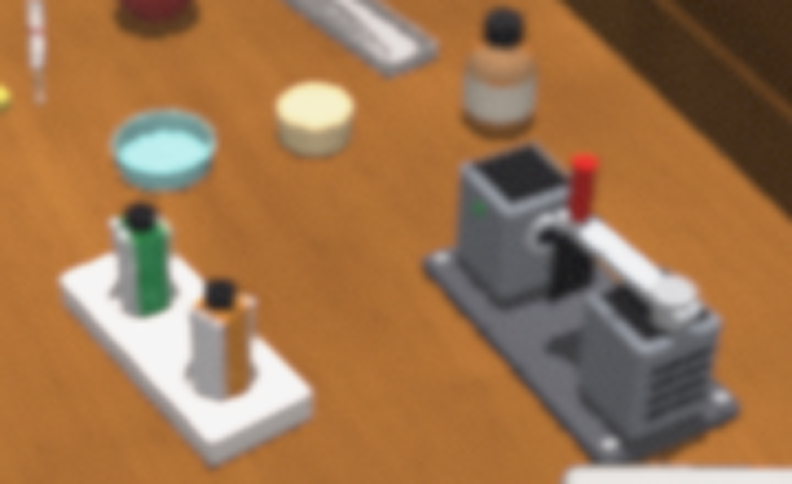

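```bash
cat > h.py <<'E'
import numpy as np, cv2
from cell import calibration
def cal(n):
    c=calibration(n); return np.array(c["K"],float),np.array(c["dist"],float),np.array(c["view"],float)
def ray2z(n,uv,z):
    K,D,V=cal(n); uv=np.asarray(uv,float).reshape(-1,1,2)
    p=cv2.undistortPoints(uv,K,D).reshape(-1,2); d=np.c_[p,np.ones(len(p))]@V[:3,:3]
    o=-V[:3,:3].T@V[:3,3]; t=(z-o[2])/d[:,2]; return o+d*t[:,None]
def cloud(n,d):
    K,D,V=cal(n); H,W=d.shape; u,v=np.meshgrid(np.arange(W),np.arange(H))
    p=cv2.undistortPoints(np.stack([u,v],-1).reshape(-1,1,2).astype(float),K,D).reshape(-1,2)
    P=np.c_[p,np.ones(len(p))]*d.reshape(-1,1)
    return ((P-V[:3,3])@V[:3,:3]).reshape(H,W,3)
def proj(n,P):
    K,D,V=cal(n); r,_=cv2.Rodrigues(V[:3,:3]); return cv2.projectPoints(np.asarray(P,float).reshape(-1,1,3),r,V[:3,3],K,D)[0].reshape(-1,2)
E
python3 - <<'E'
from h import *
f=np.load("top0.npz"); im=f["im"].astype(int); d=f["d"]; P=cloud("top",d)
Z=P[:,:,2]
print("table z",np.median(Z[260:300,60:140]))
# height map coarse
for v in range(75,320,15):
    print(v,[int(Z[v,u]) if d[v,u]>0 else None for u in range(400,640,15)])
print(P[185,500],P[290,510])
def mr(mask,name):
    m=mask.astype(np.uint8); n,l,s,c=cv2.connectedComponentsWithStats(m); k=1+np.argmax(s[1:,4]); 
    q=P[l==k][:,:2].astype(np.float32); print(name,len(q),cv2.minAreaRect(q)); return l==k
v,u=np.mgrid[0:400,0:640]
rk=(Z>10)&(u>275)&(u<365)&(v>210)&(v<262); mr(rk,"rack")
rk=(im.min(2)>200)&(u>275)&(u<365)&(v>210)&(v<262); mr(rk,"rackwhite")
st=(Z>6)&(u>310)&(u<405)&(v>120)&(v<172); mr(st,"station")
for lo in (60,):
    b=(Z>lo)&(Z<78)&(u>315)&(u<348)&(v>120)&(v<172); mr(b,"recv")
for nm,zt,(u0,u1,v0,v1) in(("amber",78,(325,352,218,245)),("green",78,(290,318,225,252))):
    w=(u>u0)&(u<u1)&(v>v0)&(v<v1)&(Z>58); mr(w,nm); print(np.percentile(Z[w],[5,50,95]))
red=(im[:,:,0]>150)&(im[:,:,1]<70)&(im[:,:,2]<70)&(u>350)&(u<372)&(v>130)&(v<152)
print("red",v[red].mean(),u[red].mean(),red.sum(),np.percentile(Z[red],[5,50,95]),ray2z("top",[[u[red].mean(),v[red].mean()]],118))
E
```

```text
table z -0.33410402312731813
75 [-2, 1, -2, 0, -1, 0, 0, 3, -1, 1, 1, -1, 0, 0, 0, -1]
90 [3, 1, 0, 0, 0, 2, 4, 0, 0, 0, 0, 3, -1, 2, 167, 234]
105 [-1, 1, -1, 0, 1, 2, -3, 0, 0, 1, 2, -1, 63, 131, 193, 368]
120 [-2, 0, 0, -2, 2, 1, 0, -2, 0, 0, 3, 26, 98, 299, 345, 380]
135 [90, 4, 0, 0, 0, 114, 120, -1, -1, 0, 0, 53, 132, 314, 337, 351]
150 [68, 2, 1, -1, 45, 118, 118, 119, 118, 2, 19, 93, 162, 231, 300, 317]
165 [3, 0, 0, 1, 111, 120, 118, 119, 117, 121, 117, 125, 188, 236, 246, 248]
180 [0, 2, 1, 39, 120, 119, 116, 123, 121, 117, 122, 156, 213, 234, 237, 237]
195 [0, 0, 4, 102, 117, 119, 118, 117, 116, 121, 118, 92, 146, 193, 238, 234]
210 [1, 0, 0, 0, 69, 115, 121, 120, 123, 115, 118, 0, 23, 93, 144, 189]
225 [3, 0, -4, -2, -1, 1, 64, 118, 119, 122, -1, 0, 1, 7, 49, 100]
240 [-1, 31, 0, 0, 1, 0, 1, -1, 47, 116, -647, -644, -650, -651, -649, -574]
255 [-2, 25, 25, -2, 2, 0, 0, 3, -2, 0, -654, -643, -648, -646, -652, -577]
270 [2, 31, 25, 22, 24, -1, 21, 67, 70, 0, -644, -659, -653, -647, -650, -579]
285 [2, 0, 25, 31, 1, 2, 56, 77, 80, 72, -650, -649, -641, -654, -650, -577]
300 
[... 395 characters left out ...]
75), (65.0679931640625, 151.7933807373047), 10.261857986450195)
station 3256 ((580.4429321289062, 216.945556640625), (197.15199279785156, 179.86199951171875), 3.2566847801208496)
recv 592 ((631.6765747070312, 279.4401550292969), (51.32680130004883, 51.92635726928711), 0.28191065788269043)
amber 139 ((448.7578430175781, 260.1045837402344), (24.099132537841797, 23.899431228637695), 24.389476776123047)
[62.76325739 69.68374605 77.04702082]
green 140 ((435.1092224121094, 333.45977783203125), (24.19814682006836, 22.6422119140625), 1.0276516675949097)
[63.0486903  68.52252634 77.69783446]
red 139.96875 359.90625 32 [ 82.25077671 124.12565118 126.70987762] [[630.93276272 221.13629928 118.        ]]
```

Run:
```python
from h import *
def T(q,o,s): return (np.array(q,float)+.5)/s-.5+np.array(o)
def fit(obj,w):
    a=np.array(obj)-np.mean(obj,0); b=w[:,:2]-w[:,:2].mean(0)
    th=np.arctan2((a[:,0]*b[:,1]-a[:,1]*b[:,0]).sum(),(a*b).sum()); R=np.array([[np.cos(th),-np.sin(th)],[np.sin(th),np.cos(th)]])
    t=w[:,:2].mean(0)-R@np.mean(obj,0); r=(np.array(obj)@R.T+t)-w[:,:2]; return np.round(t,1),round(np.degrees(th),2),np.round(r,1).tolist()
q=T([(162,55),(489,42),(493,192),(165,208)],(275,115),4)
print(fit([(43,90),(43,-90),(-43,-90),(-43,90)],ray2z("top",q,10)))
q=T([(33,446),(312,400),(331,515),(54,563)],(275,115),4)
print(fit([(30,75),(30,-75),(-30,-75),(-30,75)],ray2z("top",q,18)))
# scene view, corners near bottom
s=T([(428,263),(612,470),(738,407)],(240,175),4.4)
print(fit([(-43,90),(-43,-90),(43,-90)],ray2z("scene",s,8)))
s=T([(60,278),(213,450),(312,395)],(240,175),4.4)
print(fit([(-30,75),(-30,-75),(30,-75)],ray2z("scene",s,18)))
```

```text
(array([636.1, 219.5]), np.float64(2.72), [[1.4, 1.5], [1.3, 0.6], [-2.1, -1.7], [-0.5, -0.3]])
(array([442.1, 297.2]), np.float64(9.99), [[-1.5, -1.1], [-1.1, 0.4], [1.1, 0.3], [1.5, 0.4]])
(array([635.3, 217.7]), np.float64(3.24), [[-2.1, 3.3], [-0.9, 0.6], [3.0, -3.9]])
(array([440. , 294.2]), np.float64(9.87), [[0.2, -2.3], [0.2, 2.9], [-0.4, -0.6]])
```

```bash
cat > ov.py <<'E'
from h import *
def Rz(a): a=np.radians(a); return np.array([[np.cos(a),-np.sin(a)],[np.sin(a),np.cos(a)]])
def rect(c,yaw,cx,cy,w,h,z):
    p=np.array([(1,1),(1,-1),(-1,-1),(-1,1)])*[w/2,h/2]+[cx,cy]; return np.c_[p@Rz(yaw).T+c,np.full(4,z)]
def circ(c,r,z): t=np.linspace(0,2*np.pi,24,endpoint=False); return np.c_[c[0]+r*np.cos(t),c[1]+r*np.sin(t),np.full(24,z)]
def overlay(n,im,items,box,s,out):
    x0,x1,y0,y1=box; A=cv2.resize(np.ascontiguousarray(im[y0:y1,x0:x1,::-1]),None,fx=s,fy=s,interpolation=cv2.INTER_CUBIC)
    for P,col in items:
        q=((proj(n,P)-[x0,y0]+.5)*s-.5); cv2.polylines(A,[np.round(q*8).astype(int).reshape(-1,1,2)],True,col,1,cv2.LINE_AA,3)
    cv2.imwrite(out,A)
def station(c,y): return [(rect(c,y,0,0,86,180,10),(0,255,0)),(rect(c,y,0,-60,50,50,72),(0,255,255)),(rect(c,y,0,60,50,50,72),(0,255,255))]
def rack(c,y): return [(rect(c,y,0,0,60,150,18),(255,0,0))]
def cell(c,y): return [(rect(c,y,0,0,24,24,66),(255,0,255)),(circ(c,9.5,75),(255,255,0)),(rect(c,y,11,0,2,24,66),(0,0,255)),(rect(c,y,0,0,24,24,18),(255,0,255))]
E
cat > t1.py <<'E'
import sys
from ov import *
a=[float(x) for x in sys.argv[2:]]
it=station(a[0:2],a[2])+rack(a[3:5],a[5])+cell(a[6:8],a[8])
k=np.array(a[0:2])+Rz(a[2])@np.array([0,-72]); kn=k+72*np.array([np.cos(np.radians(90+a[2]+a[9])),np.sin(np.radians(90+a[2]+a[9]))])
it+=[(circ(kn,7,124),(255,255,0))]
print("knob",kn,"hinge",k)
for n,b,s in(("top",(275,415,115,260),4),("scene",(240,420,175,285),4.4)):
    overlay(n,np.load(n+"0.npz")["im"],it,b,s,f"pics/{n}_{sys.argv[1]}.png")
E
python3 t1.py a 635.7 218.8 2.9 442 296.5 10 449 260 24.4 4
```

```text
knob [630.69283929 218.3707349 ] hinge [639.34269169 146.89220628]
```

View pics/top_a.png

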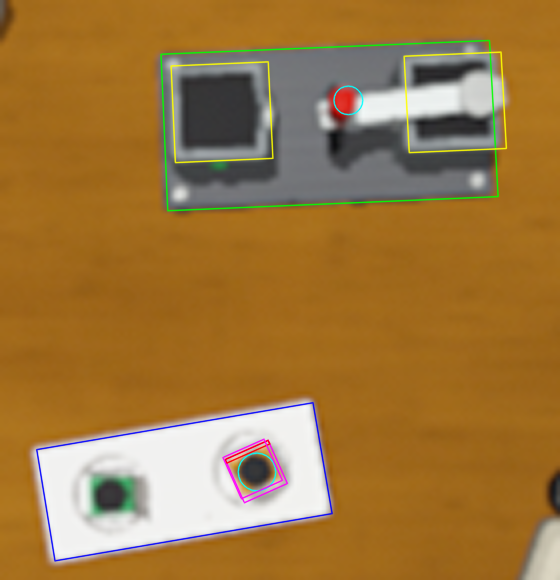

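View pics/scene_a.png

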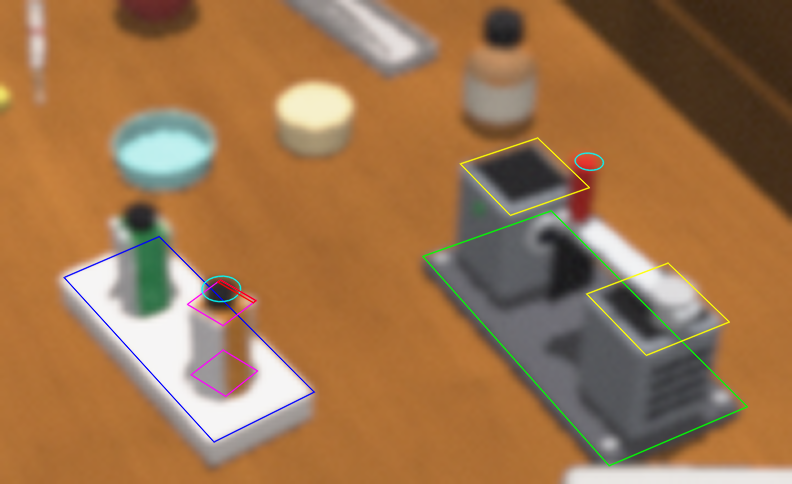

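Run:
```python
from ov import *
ims={n:np.load(n+"0.npz")["im"] for n in("top","scene")}
outs=[]
for y in (20,25,30):
    overlay("top",ims["top"],cell((449,260),y)[:1],(322,356,215,249),11,"pics/_a.png"); outs.append(cv2.imread("pics/_a.png"))
overlay("scene",ims["scene"],[],(276,306,232,272),9.35,"pics/_a.png"); b=cv2.imread("pics/_a.png")
r=np.hstack(outs); overlay("top",ims["top"],[],(322,356,215,249),11,"pics/_a.png")
r=np.hstack(outs[:2]+[cv2.imread("pics/_a.png")]); print(r.shape,b.shape)
r=cv2.resize(np.hstack([outs[0],outs[1],cv2.resize(b,(281,374))]),None,fx=.77,fy=.77); print(r.shape); cv2.imwrite("pics/yaw.png",r)
```

```text
(374, 1122, 3) (374, 280, 3)
(288, 792, 3)
```

View pics/yaw.png

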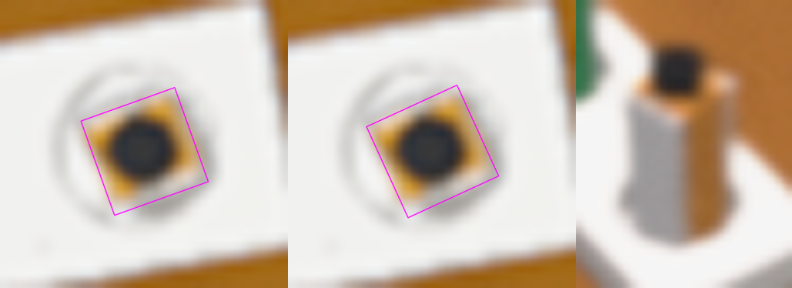

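Run:
```python
from ov import *
im=np.load("top0.npz")["im"]; x0,y0=322,215
s=8; A=cv2.resize(im[y0:249,x0:356],None,fx=s,fy=s,interpolation=cv2.INTER_CUBIC).astype(int)
for th in(120,150,175):
    m=(A[:,:,2]<th).astype(np.uint8); n,l,st,c=cv2.connectedComponentsWithStats(m)
    k=l[17*s+4,16*s]; 
    v,u=np.where(l==k); w=ray2z("top",(np.c_[u,v]+.5)/s-.5+[x0,y0],66)[:,:2].astype(np.float32)
    print(th,len(w),cv2.minAreaRect(w),w.mean(0))
m=((A.max(2)<90)).astype(np.uint8); v,u=np.where(m>0); print("stopper",ray2z("top",[(np.array([u.mean(),v.mean()])+.5)/s-.5+[x0,y0]],75))
```

```text
120 5631 ((449.5914001464844, 260.2503662109375), (17.56128692626953, 22.058391571044922), 25.35700225830078) [449.68246 260.29303]
150 6697 ((449.8973693847656, 259.7809143066406), (19.826669692993164, 24.0603084564209), 26.383644104003906) [449.72125 259.9878 ]
175 8671 ((447.65576171875, 258.22308349609375), (26.93748664855957, 26.302059173583984), 25.500831604003906) [448.61786 259.20975]
stopper [[449.55379306 260.74291484  75.        ]]
```

The amber cell is at about (449.6, 260.2) with its frosted axis at heading 25.5°. The checker is at about (635.3, 219.5) with a yaw of 2.9°, and the knob is near (630.5, 220). I'll start across at a safe height, on a path that stays short of the console.

```bash
python3 -m jog '{"translation":[[-0.276,-0.11,0.226],[-0.276,-0.11,0.226],[-0.276,-0.11,0.226],[-0.276,-0.11,0.226],[-0.765,-0.11,0.704],[-0.765,-0.11,0.704],[-0.765,-0.11,0.704],[-0.765,-0.11,0.704],[-0.765,-0.11,0.704],[-0.765,-0.11,0.704],[-0.765,-0.11,0.704],[-0.765,-0.11,0.704]],"delta_rot":[[0,-0.2,0],[0,-0.4,0],[0,-0.6,0],[0,-0.8,0],[0,-1,0],[0,-1,0],[0,-1,0],[0,-1,0],[0,-1,0],[0,-1,0],[0,-1,0],[0,-1,0]]}' 0 60
cat > go.py <<'E'
# work out shift in tool axes/units to reach a world target: go.py x y z heading
import sys,numpy as np
from cell import read_state
from scipy.spatial.transform import Rotation as Rn
s=read_state(); R=np.array(s["tcp_rot"]); p=np.array(s["tcp_pos"]); hd=np.degrees(np.arctan2(R[1,0],R[0,0]))
print("t",round(s["t"],2),"tcp",p.round(1),"heading",round(hd,2),"tilt",np.round(R[:,1],4),"w",round(s["width"],1),"F",np.round(s["force"],1))
for a in sys.argv[1:]:
    x,y,z,h=map(float,a.split(",")); c,n=np.cos(np.radians(h)),np.sin(np.radians(h))
    G=np.array([[c,0,-n],[n,0,c],[0,-1,0]]);  G[:,2]=np.cross(G[:,0],G[:,1])
    d=R.T@(np.array([x,y,z])-p)/500; r=np.degrees(Rn.from_matrix(R.T@G).as_rotvec())/45
    print(a,"trans",d.round(3).tolist(),"rot",r.round(3).tolist())
E
python3 go.py 560,120,250,0 631,220,200,20
```

```text
t: 1.3
tcp_pos: [421.2, -75.3, 300.4]
tcp_rot: [[0.934, 0.001, 0.356], [-0.356, 0.001, 0.934], [0.0, -1.0, 0.002]]
force: [-0.4, -1.1, -0.4]
width: 42.8
t 1.3 tcp [421.2 -75.3 300.4] heading -20.85 tilt [ 8.0e-04  1.3e-03 -1.0e+00] w 42.8 F [-0.4 -1.1 -0.4]
560,120,250,0 trans [0.12, 0.102, 0.464] rot [-0.002, -0.463, 0.001]
631,220,200,20 trans [0.182, 0.202, 0.701] rot [-0.002, -0.908, 0.001]
```

```bash
python3 -m jog '{"translation":[[0.12,0.1,0.464],[0.12,0.1,0.464],[0.12,0.1,0.464],[0.12,0.1,0.464],[0.12,0.1,0.464],[0.182,0.2,0.7],[0.182,0.2,0.7],[0.182,0.2,0.7],[0.182,0.2,0.7],[0.182,0.2,0.7],[0.182,0.2,0.7]],"delta_rot":[[0,-0.1,0],[0,-0.2,0],[0,-0.3,0],[0,-0.4,0],[0,-0.5,0],[0,-0.7,0],[0,-0.7,0],[0,-0.7,0],[0,-0.7,0],[0,-0.7,0],[0,-0.7,0]]}' 0 60
python3 go.py 630.5,220,111,10
python3 - <<'E'
from h import *; from cell import get_image
for n in("scene","top"):
    im,d=get_image(n); np.savez(n+"1.npz",im=im,d=d)
a=np.load("scene1.npz")["im"];b=np.load("top1.npz")["im"]
A=cv2.resize(a[150:290,300:420],None,fx=3.2,fy=3.2,interpolation=cv2.INTER_CUBIC)
B=cv2.resize(b[100:240,290:410],None,fx=3.2,fy=3.2,interpolation=cv2.INTER_CUBIC)
cv2.imwrite("pics/s1.png",np.hstack([A,B])[:,:,::-1])
E
```

```text
t: 2.4
tcp_pos: [631.5, 212.1, 200.6]
tcp_rot: [[0.984, 0.0, -0.177], [0.177, -0.001, 0.984], [0.0, -1.0, -0.001]]
force: [1.2, 0.3, 0.5]
width: 42.8
t 2.4 tcp [631.5 212.1 200.6] heading 10.21 tilt [ 2.e-04 -6.e-04 -1.e+00] w 42.8 F [1.2 0.3 0.5]
630.5,220,111,10 trans [0.001, 0.179, 0.016] rot [0.001, 0.005, 0.0]
```

View pics/s1.png

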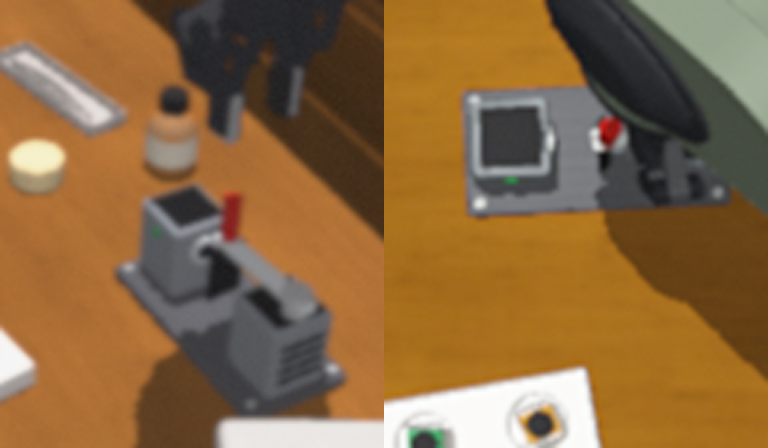

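```bash
python3 go.py 630.5,220,111,10
```

```text
t 2.5 tcp [631.6 212.  201. ] heading 10.2 tilt [ 9.e-04 -4.e-04 -1.e+00] w 42.8 F [ 0.4  0.  -0.4]
630.5,220,111,10 trans [0.001, 0.18, 0.016] rot [0.001, 0.004, 0.001]
```

```bash
python3 -m jog '{"translation":[[0,0,0]],"delta_rot":[[0,0,0]]}'; python3 -m jog '{"translation":[[0,0.06,0.016]],"delta_rot":[[0,0,0]]}';python3 -m jog '{"translation":[[0,0,0]],"delta_rot":[[0,0,0]]}'; python3 go.py 630.5,220,111,10
```

```text
t: 2.6
tcp_pos: [631.6, 212.3, 201.0]
tcp_rot: [[0.984, 0.001, -0.177], [0.177, -0.0, 0.984], [0.001, -1.0, -0.0]]
force: [0.3, 0.3, 0.7]
width: 42.7
t: 2.7
tcp_pos: [632.3, 220.3, 173.8]
tcp_rot: [[0.984, 0.006, -0.176], [0.176, 0.001, 0.984], [0.006, -1.0, 0.0]]
force: [0.9, 0.3, -0.5]
width: 43.0
t: 2.8
tcp_pos: [628.5, 220.7, 167.9]
tcp_rot: [[0.984, -0.004, -0.179], [0.179, -0.001, 0.984], [-0.004, -1.0, -0.001]]
force: [-0.2, -0.4, -0.8]
width: 42.7
t 2.8 tcp [628.5 220.7 167.9] heading 10.3 tilt [-0.0035 -0.0013 -1.    ] w 42.7 F [-0.2 -0.4 -0.8]
630.5,220,111,10 trans [0.004, 0.114, -0.002] rot [0.001, 0.007, -0.005]
```

```bash
python3 -m jog '{"translation":[[0.002,0.06,0],[0.002,0.112,0],[0.002,0.112,0],[0.002,0.112,0]],"delta_rot":[[0,0,0],[0,0,0],[0,0,0],[0,0,0]]}'; python3 -m jog '{"translation":[[0,0,0],[0,0,0],[0,0,0],[0,0,0],[0,0,0]],"delta_rot":[[0,0,0],[0,0,0],[0,0,0],[0,0,0],[0,0,0]]}' -1 25; python3 go.py
```

```text
t: 3.2
tcp_pos: [631.4, 221.2, 115.6]
tcp_rot: [[0.984, 0.0, -0.178], [0.178, 0.0, 0.984], [0.0, -1.0, 0.0]]
force: [0.3, 0.3, 0.4]
width: 42.4
t: 3.7
tcp_pos: [631.7, 221.4, 115.9]
tcp_rot: [[0.984, 0.002, -0.178], [0.178, 0.001, 0.984], [0.002, -1.0, 0.0]]
force: [-0.6, -1.4, 8.7]
width: 12.8
t 3.7 tcp [631.7 221.4 115.9] heading 10.25 tilt [ 2.e-03  6.e-04 -1.e+00] w 12.8 F [-0.6 -1.4  8.7]
```

Run:
```python
import numpy as np
from cell import read_state
print(np.round(read_state()["joint_pos"],1))
s=read_state();R=np.array(s["tcp_rot"]);p=np.array(s["tcp_pos"])
H=np.array([638.9,147.6,p[2]]);r=p-H
for a in np.linspace(4,40,10):
    c,n=np.cos(np.radians(a)),np.sin(np.radians(a)); q=H+np.array([c*r[0]-n*r[1],n*r[0]+c*r[1],0]); print(a,(R.T@(q-p)/500).round(4),-a/45)
```

```text
[ -4.3  45.5 -32.6  89.   28.4  53.9 -35.8]
4.0 [-0.0103 -0.      0.0005] -0.08888888888888889
8.0 [-0.0207 -0.      0.0003] -0.17777777777777778
12.0 [-0.031  -0.0001 -0.0007] -0.26666666666666666
16.0 [-0.0412 -0.0001 -0.0024] -0.35555555555555557
20.0 [-0.0513 -0.0001 -0.0048] -0.4444444444444444
24.0 [-0.0612 -0.0001 -0.0078] -0.5333333333333333
28.0 [-0.0709 -0.0001 -0.0116] -0.6222222222222222
32.0 [-0.0802 -0.0002 -0.016 ] -0.7111111111111111
36.0 [-0.0893 -0.0002 -0.0211] -0.8
40.0 [-0.0979 -0.0002 -0.0268] -0.8888888888888888
```

```bash
python3 -m jog '{"translation":[[-0.0103,0,0.0005],[-0.0207,0,0.0003],[-0.031,0,-0.0007],[-0.0412,0,-0.0024],[-0.0513,0,-0.0048],[-0.0612,0,-0.0078],[-0.0709,0,-0.0116],[-0.0802,0,-0.016],[-0.0893,0,-0.0211],[-0.0979,0,-0.0268]],"delta_rot":[[0,-0.089,0],[0,-0.178,0],[0,-0.267,0],[0,-0.356,0],[0,-0.444,0],[0,-0.533,0],[0,-0.622,0],[0,-0.711,0],[0,-0.8,0],[0,-0.889,0]]}'; python3 -m jog '{"translation":[[0,0,0]],"delta_rot":[[0,0,0]]}'
python3 - <<'E'
import numpy as np
from cell import read_state
s=read_state();print(np.round(s["joint_pos"],1));R=np.array(s["tcp_rot"]);p=np.array(s["tcp_pos"])
d=p[:2]-[638.9,147.6]; print(np.hypot(*d),np.degrees(np.arctan2(d[1],d[0])),np.degrees(np.arctan2(R[1,0],R[0,0])),s["width"])
E
```

```text
t: 4.7
tcp_pos: [586.3, 199.5, 115.9]
tcp_rot: [[0.637, 0.003, -0.771], [0.771, 0.001, 0.637], [0.003, -1.0, -0.002]]
force: [3.8, -0.9, 6.4]
width: 12.8
t: 4.8
tcp_pos: [586.1, 199.2, 115.9]
tcp_rot: [[0.637, 0.003, -0.77], [0.77, 0.001, 0.637], [0.002, -1.0, -0.002]]
force: [1.0, 0.2, 8.0]
width: 12.9
[  3.3  44.3 -42.4  97.1  36.1  53.   -3.1]
73.85191985723797 135.65769473946426 50.39785929694246 12.8790541110083
```

```bash
python3 -m jog '{"translation":[[-0.0103,0,0.0005],[-0.0207,0,0.0003],[-0.031,0,-0.0007],[-0.0412,0,-0.0024],[-0.0513,0,-0.0048],[-0.0612,0,-0.0078],[-0.0709,0,-0.0116],[-0.0802,0,-0.016],[-0.0893,0,-0.0211],[-0.092,0,-0.0225]],"delta_rot":[[0,-0.089,0],[0,-0.178,0],[0,-0.267,0],[0,-0.356,0],[0,-0.444,0],[0,-0.533,0],[0,-0.622,0],[0,-0.711,0],[0,-0.8,0],[0,-0.822,0]]}'; python3 -m jog '{"translation":[[0,0,0]],"delta_rot":[[0,0,0]]}'
python3 - <<'E'
import numpy as np
from cell import read_state,get_image
import cv2
s=read_state();print(np.round(s["joint_pos"],1));R=np.array(s["tcp_rot"]);p=np.array(s["tcp_pos"])
d=p[:2]-[638.9,147.6]; print(np.hypot(*d),np.degrees(np.arctan2(d[1],d[0])),np.degrees(np.arctan2(R[1,0],R[0,0])),s["width"])
a,d=get_image("scene"); cv2.imwrite("pics/s2.png",cv2.resize(a[150:300,290:430],None,fx=4,fy=4,interpolation=cv2.INTER_CUBIC)[:,:,::-1])
E
```

```text
t: 5.8
tcp_pos: [566.5, 156.7, 115.9]
tcp_rot: [[0.046, 0.004, -0.999], [0.999, 0.001, 0.046], [0.001, -1.0, -0.004]]
force: [10.0, 2.5, 3.4]
width: 13.2
t: 5.9
tcp_pos: [566.6, 156.8, 115.9]
tcp_rot: [[0.048, 0.004, -0.999], [0.999, 0.001, 0.048], [0.001, -1.0, -0.004]]
force: [9.1, 0.7, 4.6]
width: 12.9
[ 12.5  45.  -51.  101.8  42.7  54.3  30.5]
72.90669807415331 172.7694847299525 87.25451868675034 12.93161885832188
```

View pics/s2.png

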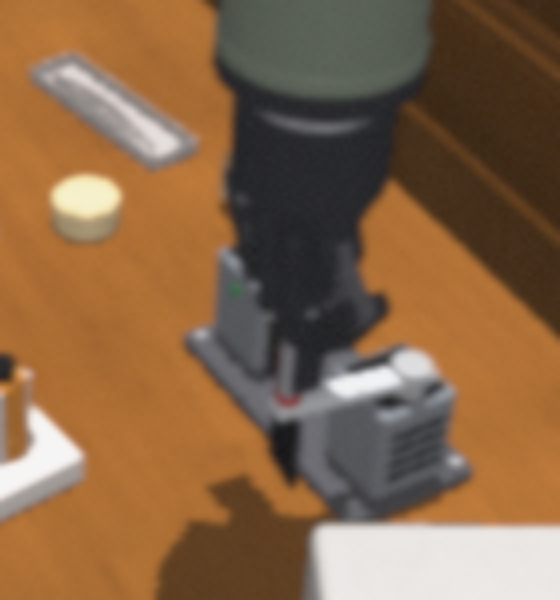

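The view shows the arm swung towards the robot at about 80°, with the fingers on the knob at (287,390). I'll release it and lift straight up.

```bash
python3 -m jog '{"translation":[[0,0,0],[0,0,0],[0,0,0],[0,0,0],[0,-0.1,0],[0,-0.2,0],[0,-0.2,0],[0,-0.2,0]],"delta_rot":[[0,0,0],[0,0,0],[0,0,0],[0,0,0],[0,0,0],[0,0,0],[0,0,0],[0,0,0]]}' -0.2 60; python3 go.py 449.6,260.2,140,25.5 500,200,190,55
```

```text
t: 6.75
tcp_pos: [564.8, 156.6, 215.2]
tcp_rot: [[0.048, 0.002, -0.999], [0.999, -0.0, 0.048], [-0.0, -1.0, -0.002]]
force: [-0.2, -1.5, -0.6]
width: 34.1
t 6.75 tcp [564.8 156.6 215.2] heading 87.24 tilt [ 1.7e-03 -1.0e-04 -1.0e+00] w 34.1 F [-0.2 -1.5 -0.6]
449.6,260.2,140,25.5 trans [0.196, 0.15, 0.24] rot [0.002, 1.372, 0.001]
500,200,190,55 trans [0.08, 0.05, 0.134] rot [0.002, 0.716, 0.001]
```

```bash
python3 -m jog '{"translation":[[0.196,0.03,0.24],[0.196,0.03,0.24],[0.196,0.03,0.24],[0.196,0.03,0.24],[0.196,0.03,0.24],[0.196,0.03,0.24],[0.196,0.03,0.24]],"delta_rot":[[0,0.19,0],[0,0.38,0],[0,0.57,0],[0,0.76,0],[0,0.95,0],[0,1,0],[0,1,0]]}' 0.3 60; python3 -m jog '{"translation":[[0,0,0],[0,0,0],[0,0,0]],"delta_rot":[[0,0.18,0],[0,0.37,0],[0,0.37,0]]}'
python3 go.py 449.6,260.2,140,25.5
python3 - <<'E'
from h import *; from cell import get_image
for n in("scene","top"):
    im,d=get_image(n); np.savez(n+"2.npz",im=im,d=d)
a=np.load("scene2.npz")["im"];b=np.load("top2.npz")["im"]
A=cv2.resize(a[150:290,240:420],None,fx=2.2,fy=2.2,interpolation=cv2.INTER_CUBIC)
B=cv2.resize(b[115:255,265:425],None,fx=2.2,fy=2.2,interpolation=cv2.INTER_CUBIC)
cv2.imwrite("pics/s3.png",np.hstack([A,B])[:,:,::-1])
E
```

```text
t: 7.45
tcp_pos: [448.8, 260.2, 198.4]
tcp_rot: [[0.74, -0.001, -0.672], [0.672, -0.001, 0.74], [-0.002, -1.0, 0.0]]
force: [-0.4, -0.1, 0.1]
width: 55.6
t: 7.75
tcp_pos: [449.1, 260.1, 198.7]
tcp_rot: [[0.902, -0.001, -0.431], [0.431, -0.001, 0.902], [-0.001, -1.0, -0.0]]
force: [-0.2, -1.2, -0.1]
width: 55.7
t 7.75 tcp [449.1 260.1 198.7] heading 25.56 tilt [-8.e-04 -7.e-04 -1.e+00] w 55.7 F [-0.2 -1.2 -0.1]
449.6,260.2,140,25.5 trans [0.001, 0.117, -0.0] rot [0.0, 0.001, -0.001]
```

View pics/s3.png

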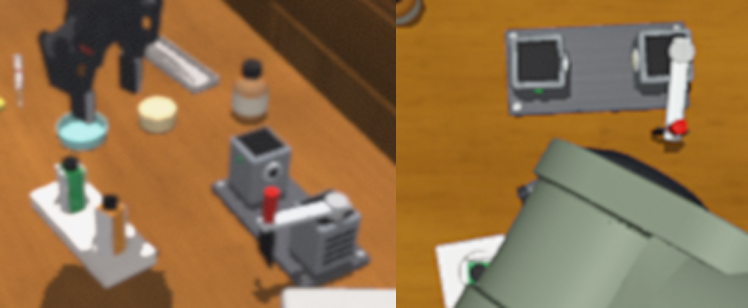

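Run:
```python
from ov import *
im=np.load("top2.npz")["im"]; d=np.load("top2.npz")["d"]
x0,y0=310,115; s=8
A=cv2.resize(im[y0:185,x0:405],None,fx=s,fy=s,interpolation=cv2.INTER_CUBIC)
a=A.astype(int); red=(a[:,:,0]>170)&(a[:,:,1]<60)
v,u=np.where(red); print("knob px",u.mean()/s+x0,v.mean()/s+y0, u.min()/s+x0,u.max()/s+x0,v.min()/s+y0,v.max()/s+y0)
kn=ray2z("top",[[u.mean()/s+x0,v.mean()/s+y0]],122)[0]; print(kn)
H=np.array([638.9,147.6]);dd=kn[:2]-H; print(np.hypot(*dd),np.degrees(np.arctan2(dd[1],dd[0]))-92.9)
it=station((635.3,219.5),2.9)+[(circ(H,7,95),(255,0,0))]
for ang in(80,):
    k=H+72*np.array([np.cos(np.radians(92.9+ang)),np.sin(np.radians(92.9+ang))]); it.append((circ(k,7,124),(255,255,0)))
overlay("top",im,it,(310,405,115,185),8,"pics/st2.png")
```

```text
knob px 393.8345608671484 172.80906058921624 390.25 396.875 169.875 175.625
[566.48753154 155.4356079  122.        ]
72.83517240904382 80.92416807721912
```

View pics/st2.png

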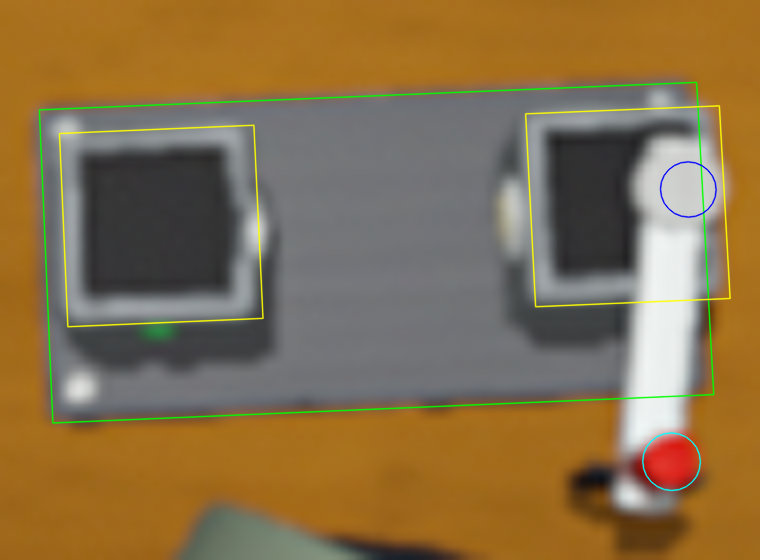

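Run:
```python
from h import *
for z in(50,58): 
    w=ray2z("top",[[310+255.5/8-.5,115+230.5/8-.5],[310+510.5/8-.5,115+215.5/8-.5]],z); print(w,w.mean(0)); q=w[0]-w[1]; print(np.degrees(np.arctan2(-q[0],q[1])))
print(ray2z("top",[[310+676.5/8-.5,115+183.5/8-.5]],96))
```

```text
[[634.67483608 254.19915247  50.        ]
 [639.17789738 187.27313856  50.        ]] [636.92636673 220.73614552  50.        ]
3.8492971723146394
[[633.42432603 254.56148522  58.        ]
 [637.89167655 188.16621687  58.        ]] [635.65800129 221.36385104  58.        ]
3.849297172314638
[[640.22332969 150.72687482  96.        ]]
```

```bash
python3 -m jog '{"translation":[[0.001,0.09,0],[0.001,0.18,0],[0.001,0.24,0],[0.001,0.28,0],[0.001,0.306,0],[0.001,0.306,0],[0.001,0.306,0]],"delta_rot":[[0,0,0],[0,0,0],[0,0,0],[0,0,0],[0,0,0],[0,0,0],[0,0,0]]}'; python3 go.py 449.6,260.2,46,25.5
python3 - <<'E'
from h import *; from cell import get_image
n="scene"; im,d=get_image(n)
cv2.imwrite("pics/s4.png",cv2.resize(im[170:290,230:350],None,fx=5,fy=5,interpolation=cv2.INTER_CUBIC)[:,:,::-1])
E
```

```text
t: 8.55
tcp_pos: [450.0, 260.9, 46.9]
tcp_rot: [[0.901, 0.0, -0.434], [0.434, 0.0, 0.901], [0.0, -1.0, 0.0]]
force: [-0.1, 0.1, 0.5]
width: 55.8
t 8.55 tcp [450.  260.9  46.9] heading 25.7 tilt [ 3.e-04  5.e-04 -1.e+00] w 55.8 F [-0.1  0.1  0.5]
449.6,260.2,46,25.5 trans [-0.001, 0.002, -0.001] rot [-0.0, 0.004, 0.001]
```

View pics/s4.png

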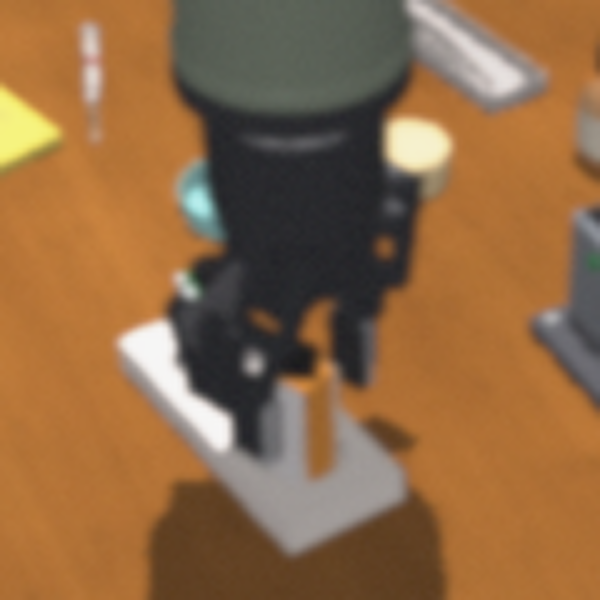

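The fingers straddle the amber cell on its white faces: the left one is at (260,430) and the right one at (350,360). The clear face at (318,420) is free, so I'll close.

```bash
python3 -m jog '{"translation":[[0,0,0],[0,0,0],[0,0,0],[0,0,0],[0,0,0],[0,0,0]],"delta_rot":[[0,0,0],[0,0,0],[0,0,0],[0,0,0],[0,0,0],[0,0,0]]}' -1 50; python3 -m jog '{"translation":[[0,-0.02,0],[0,-0.06,0],[0,-0.12,0],[0,-0.2,0],[0,-0.2,0],[0,-0.2,0]],"delta_rot":[[0,0,0],[0,0,0],[0,0,0],[0,0,0],[0,0,0],[0,0,0]]}'; python3 go.py 636,220.3,150,3 560,240,150,15
python3 - <<'E'
from h import *; from cell import get_image
n="scene"; im,d=get_image(n)
cv2.imwrite("pics/s5.png",cv2.resize(im[170:290,230:350],None,fx=5,fy=5,interpolation=cv2.INTER_CUBIC)[:,:,::-1])
E
```

```text
t: 9.2
tcp_pos: [450.1, 260.7, 47.0]
tcp_rot: [[0.902, 0.001, -0.432], [0.432, 0.0, 0.902], [0.001, -1.0, -0.0]]
force: [-0.6, -1.8, 8.4]
width: 23.2
t: 9.8
tcp_pos: [450.2, 260.5, 147.4]
tcp_rot: [[0.902, 0.002, -0.432], [0.432, 0.001, 0.902], [0.002, -1.0, -0.0]]
force: [1.1, -0.4, -1.1]
width: 23.4
t 9.8 tcp [450.2 260.5 147.4] heading 25.59 tilt [ 1.8e-03  5.0e-04 -1.0e+00] w 23.4 F [ 1.1 -0.4 -1.1]
636,220.3,150,3 trans [0.3, -0.004, -0.233] rot [-0.0, 0.502, 0.002]
560,240,150,15 trans [0.18, -0.005, -0.132] rot [0.0, 0.235, 0.002]
```

View pics/s5.png

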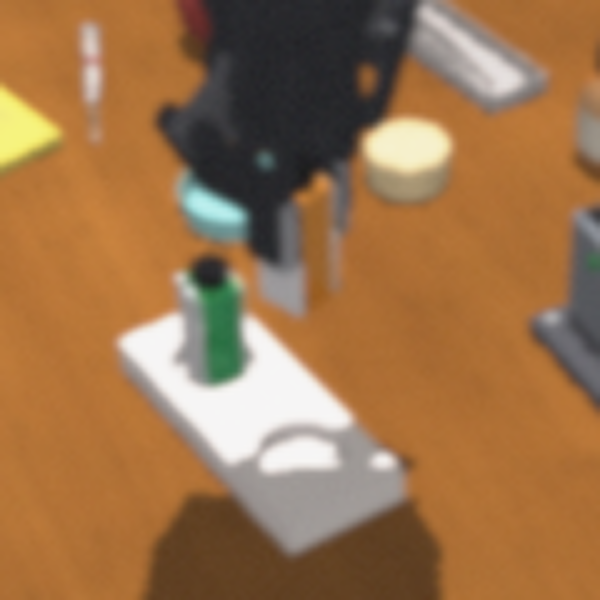

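The cell came up upright, with the pads on its white faces. The green cell is still in its well. I'll move over the gap, staying high.

```bash
python3 -m jog '{"translation":[[0.06,-0.004,-0.047],[0.12,-0.004,-0.093],[0.18,-0.004,-0.14],[0.24,-0.004,-0.186],[0.28,-0.004,-0.217],[0.3,-0.004,-0.233],[0.3,-0.004,-0.233],[0.3,-0.004,-0.233]],"delta_rot":[[0,0.1,0],[0,0.2,0],[0,0.3,0],[0,0.4,0],[0,0.47,0],[0,0.502,0],[0,0.502,0],[0,0.502,0]]}'; python3 -m jog '{"translation":[[0,0,0]],"delta_rot":[[0,0,0]]}'; python3 go.py 636,220.3,69,3
python3 - <<'E'
from h import *; from cell import get_image
for n in("scene","top"):
    im,d=get_image(n); np.savez(n+"3.npz",im=im,d=d)
a=np.load("scene3.npz")["im"];b=np.load("top3.npz")["im"]
A=cv2.resize(a[150:290,300:420],None,fx=3.2,fy=3.2,interpolation=cv2.INTER_CUBIC)
B=cv2.resize(b[100:240,290:410],None,fx=3.2,fy=3.2,interpolation=cv2.INTER_CUBIC)
cv2.imwrite("pics/s6.png",np.hstack([A,B])[:,:,::-1])
E
```

```text
t: 10.65
tcp_pos: [634.3, 220.6, 147.2]
tcp_rot: [[0.999, -0.002, -0.054], [0.054, -0.0, 0.999], [-0.002, -1.0, -0.0]]
force: [-1.2, 0.6, -0.7]
width: 23.4
t: 10.75
tcp_pos: [634.3, 220.9, 147.9]
tcp_rot: [[0.999, -0.001, -0.054], [0.054, -0.0, 0.999], [-0.001, -1.0, -0.0]]
force: [-0.1, 0.1, -0.8]
width: 23.0
t 10.75 tcp [634.3 220.9 147.9] heading 3.12 tilt [-1.e-03 -2.e-04 -1.e+00] w 23.0 F [-0.1  0.1 -0.8]
636,220.3,69,3 trans [0.003, 0.158, -0.001] rot [0.0, 0.003, -0.001]
```

View pics/s6.png

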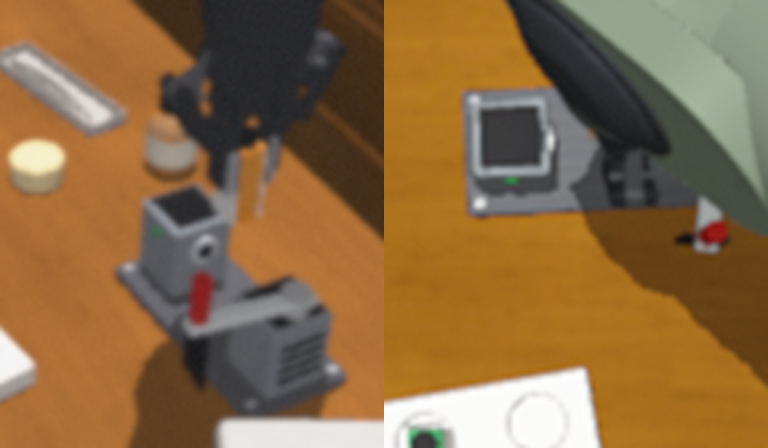

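```bash
cat > ck.py <<'E'
import sys
from ov import *
n,k,x,y,zb,yaw,out=sys.argv[1:8]; x,y,zb,yaw=map(float,(x,y,zb,yaw))
it=station((636,220.3),3)+[(rect((x,y),yaw,0,0,24,24,zb),(255,0,255)),(rect((x,y),yaw,0,0,24,24,zb+60),(255,0,255))]
S=np.array([636,220.3])
for yy in(-35,35):
    t=np.linspace(0,2*np.pi,24,endpoint=False); p=np.c_[9*np.cos(t),np.full(24,yy)]@Rz(3).T+S; it.append((np.c_[p,50+9*np.sin(t)],(255,255,0)))
overlay(n,np.load(f"{n}{k}.npz")["im"],it,(325,420,165,265),6,out)
E
python3 ck.py scene 3 634.3 220.9 107 3.1 pics/c3.png
```

```text
(no output)
```

View pics/c3.png

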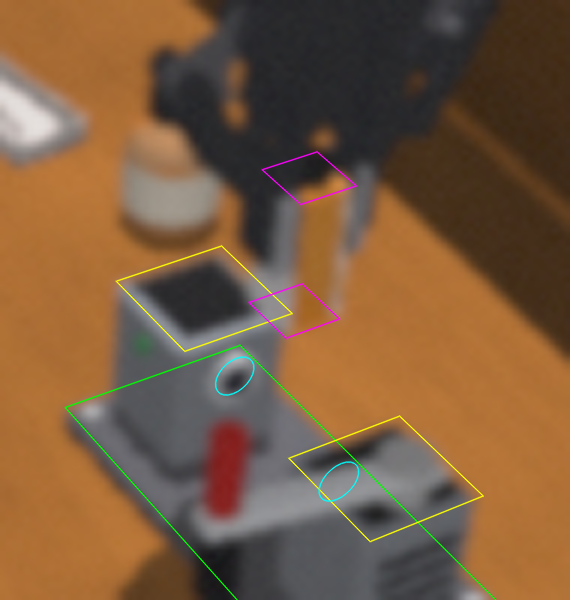

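```bash
cat > ck2.py <<'E'
import sys
from ov import *
k,x,y,zb,yaw,out=sys.argv[1:7]; x,y,zb,yaw=map(float,(x,y,zb,yaw)); b=[int(v) for v in sys.argv[7].split(",")]
def face(w,yy):
    p=np.array([(-w/2,yy),(w/2,yy),(w/2,yy),(-w/2,yy)])@Rz(yaw).T+[x,y]; return np.c_[p,[zb+1,zb+1,zb+59,zb+59]]
it=[(face(19,-12),(255,0,255))]
im=np.load(f"scene{k}.npz")["im"]
overlay("scene",im,it,b,12,"pics/_a.png"); overlay("scene",im,[],b,12,"pics/_b.png")
cv2.imwrite(out,np.hstack([cv2.imread("pics/_a.png"),cv2.imread("pics/_b.png")]))
E
python3 ck2.py 3 634.3 220.9 107 3.1 pics/c4.png 363,393,182,226
```

```text
(no output)
```

View pics/c4.png

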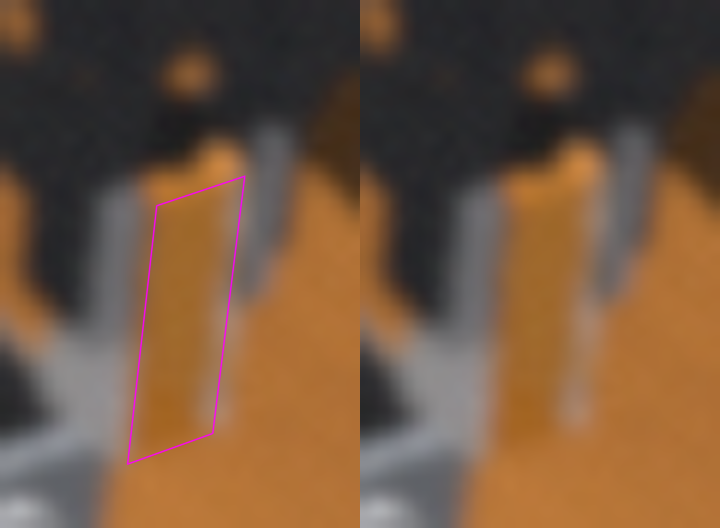

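Run:
```python
from h import *
f=np.load("scene3.npz"); d=f["d"];P=cloud("scene",d); im=f["im"]
def at(nm,u0,u1,v0,v1):
    q=P[v0:v1+1,u0:u1+1].reshape(-1,3); print(nm,np.median(q,0).round(1),q.std(0).round(1))
at("block top dark",352,360,212,219)
at("table left",312,318,225,232); at("table near bottle",340,344,205,209);at("table R",395,402,225,230)
at("cell clear face",375,379,205,213); at("face low",375,378,214,217)
at("lamp top",388,392,240,242)
f0=np.load("scene0.npz"); P0=cloud("scene",f0["d"])
q=P0[208:216,352:360].reshape(-1,3); print(np.median(q,0))
# top cam
ft=np.load("top2.npz"); Pt=cloud("top",ft["d"])
for nm,(u0,u1,v0,v1) in dict(rtop=(321,337,135,150),plate=(346,366,135,150),table=(346,366,172,180)).items():
    q=Pt[v0:v1,u0:u1].reshape(-1,3); print(nm,np.median(q,0).round(1))
```

```text
block top dark [623.9 274.6  74. ] [6.8 8.  1.2]
table left [ 5.543e+02  3.547e+02 -3.000e-01] [6.  8.5 1.2]
table near bottle [ 6.593e+02  4.052e+02 -2.000e-01] [4.9 5.8 1.1]
table R [7.486e+02 2.668e+02 1.000e-01] [6.9 6.2 1.1]
cell clear face [632.9 209.  136.2] [4.1 1.  7.4]
face low [633.5 209.1 117.7] [3.4 1.3 3.6]
lamp top [632.4 150.   91.8] [2.7 2.6 1.2]
[630.70546421 289.78914862  73.36014939]
rtop [633.4 282.7  73.9]
plate [644.  222.6  10. ]
table [5.711e+02 2.208e+02 1.000e-01]
```

Run:
```python
from h import *
R3=np.radians(3.0); ex=np.array([np.cos(R3),np.sin(R3)]); ey=np.array([-np.sin(R3),np.cos(R3)]); S=np.array([636,220.3])
def loc(P): q=P[...,:2]-S; return np.stack([q@ex,q@ey,P[...,2]],-1)
for n,k in(("scene",3),("scene",2),("scene",0),("top",2)):
    f=np.load(f"{n}{k}.npz"); L=loc(cloud(n,f["d"])); im=f["im"].astype(int)
    x,y,z=L[...,0],L[...,1],L[...,2]
    m=(z>30)&(z<62)&(abs(x)<15)&(y>20)&(y<45)&(z>0); 
    if n=="scene": print(k,"recv -y face (exp 35)",np.median(y[m]),m.sum())
    m=(z>20)&(z<60)&(abs(y-60)<17)&(x>-35)&(x<-10)
    if n=="scene": print(k,"recv -x face (exp -25)",np.median(x[m]),m.sum())
    m=(z>68)&(z<78)&(abs(y-60)<35)&(abs(x)<35)
    q=L[m]; r=cv2.minAreaRect(q[:,:2].astype(np.float32)); print(n,k,"recv top rect (exp 0,60)",np.round(r[0],1),np.round(r[1],1),r[2],"extent",np.percentile(q,[1,99],0)[:,:2].round(1).tolist())
    if k==3:
        m=(abs(y)<20)&(abs(x)<20)&(z>85)&(z<190); v,u=np.where(m)
        amb=m&(im[...,0]-im[...,2]>60); q=L[amb]; print("amber",len(q),np.percentile(q,[2,10,50,90,98],0).round(1).tolist())
        g=m&(abs(im[...,0]-im[...,2])<25)&(im.mean(2)>90); q=L[g]; print("grey",len(q),np.percentile(q,[2,10,50,90,98],0).round(1).tolist())
        for a in range(96,130,3):
            mm=m&(abs(z-a)<1.5); print(a,mm.sum(),end="; ")
```

```text
3 recv -y face (exp 35) 33.75347018942014 101
3 recv -x face (exp -25) -25.107093733445573 100
scene 3 recv top rect (exp 0,60) [-1.4 58.2] [51.  52.3] 2.0052363872528076 extent [[-26.0, 33.4], [20.8, 82.3]]
amber 185 [[-12.6, -12.8, 109.4], [-9.6, -12.5, 115.1], [-1.6, -11.1, 139.3], [6.8, -8.8, 166.3], [11.0, -6.4, 169.3]]
grey 109 [[-19.7, -13.2, 110.2], [-18.7, -12.5, 113.6], [-12.9, -9.1, 143.8], [13.5, 6.3, 165.0], [15.5, 11.1, 169.0]]
96 0; 99 0; 102 0; 105 0; 108 6; 111 17; 114 17; 117 17; 120 16; 123 16; 126 15; 129 15; 2 recv -y face (exp 35) 33.62145449889522 108
2 recv -x face (exp -25) -25.12338956928355 104
scene 2 recv top rect (exp 0,60) [-1.  58.9] [50.5 49.9] 88.3027572631836 extent [[-25.2, 34.2], [23.3, 82.6]]
0 recv -y face (exp 35) 33.547568875683396 81
0 recv -x face (exp -25) -25.15805417671463 98
scene 0 recv top rect (exp 0,60) [-1.4 58. ] [51.5 49.9] 0.05868389829993248 extent [[-25.7, 34.3], [23.0, 81.8]]
top 2 recv top rect (exp 0,60) [-0.9 59.7] [49.7 49.5] 0.5267791152000427 extent [[-25.1, 36.0], [23.4, 83.7]]
```

```bash
python3 -m jog '{"translation":[[0.0025,0.02,-0.002],[0.0025,0.05,-0.002],[0.0025,0.08,-0.002],[0.0025,0.11,-0.002],[0.0025,0.135,-0.002],[0.0025,0.152,-0.002],[0.0025,0.159,-0.002],[0.0025,0.159,-0.002],[0.0025,0.159,-0.002]],"delta_rot":[[0,0.003,0],[0,0.003,0],[0,0.003,0],[0,0.003,0],[0,0.003,0],[0,0.003,0],[0,0.003,0],[0,0.003,0],[0,0.003,0]]}'; python3 -m jog '{"translation":[[0,0,0],[0,0,0]],"delta_rot":[[0,0,0],[0,0,0]]}'; python3 go.py 635.5,219.8,68.4,2.9
python3 - <<'E'
from h import *; from cell import get_image
for n in("scene","top"):
    im,d=get_image(n); np.savez(n+"4.npz",im=im,d=d)
a=np.load("scene4.npz")["im"];b=np.load("top4.npz")["im"]
A=cv2.resize(a[165:275,320:420],None,fx=5.4,fy=5.4,interpolation=cv2.INTER_CUBIC)
cv2.imwrite("pics/s7.png",A[:,:,::-1])
R3=np.radians(2.9); ex=np.array([np.cos(R3),np.sin(R3)]); ey=np.array([-np.sin(R3),np.cos(R3)]); S=np.array([635.5,219.8])
f=np.load("scene4.npz"); P=cloud("scene",f["d"]); im=f["im"].astype(int); q=P[...,:2]-S; L=np.stack([q@ex,q@ey,P[...,2]],-1)
x,y,z=L[...,0],L[...,1],L[...,2]; m=(abs(y)<20)&(abs(x)<20)&(z>20)&(z<110); amb=m&(im[...,0]-im[...,2]>60)
print("amber",amb.sum(),np.percentile(L[amb],[2,10,50,90,98],0).round(1).tolist())
for a in range(15,70,3): print(a,(m&(abs(z-a)<1.5)).sum(),end="; ")
E
```

```text
t: 11.75
tcp_pos: [637.0, 219.7, 69.3]
tcp_rot: [[0.999, 0.001, -0.05], [0.05, 0.0, 0.999], [0.001, -1.0, 0.0]]
force: [0.5, 0.1, -1.3]
width: 23.7
t: 11.95
tcp_pos: [636.9, 219.5, 69.3]
tcp_rot: [[0.999, 0.001, -0.05], [0.05, 0.0, 0.999], [0.001, -1.0, 0.0]]
force: [-0.2, 1.0, -0.8]
width: 23.4
t 11.95 tcp [636.9 219.5  69.3] heading 2.88 tilt [ 6.e-04  2.e-04 -1.e+00] w 23.4 F [-0.2  1.  -0.8]
635.5,219.8,68.4,2.9 trans [-0.003, 0.002, 0.001] rot [-0.0, -0.001, 0.001]
amber 125 [[-9.6, -13.5, 46.5], [-6.7, -13.2, 50.7], [1.5, -11.8, 71.1], [9.3, -9.7, 88.7], [13.8, -6.0, 92.8]]
15 0; 18 0; 21 0; 24 0; 27 0; 30 3; 33 4; 36 8; 39 7; 42 8; 45 8; 48 12; 51 12; 54 8; 57 9; 60 15; 63 18; 66 13; 69 14;
```

View pics/s7.png

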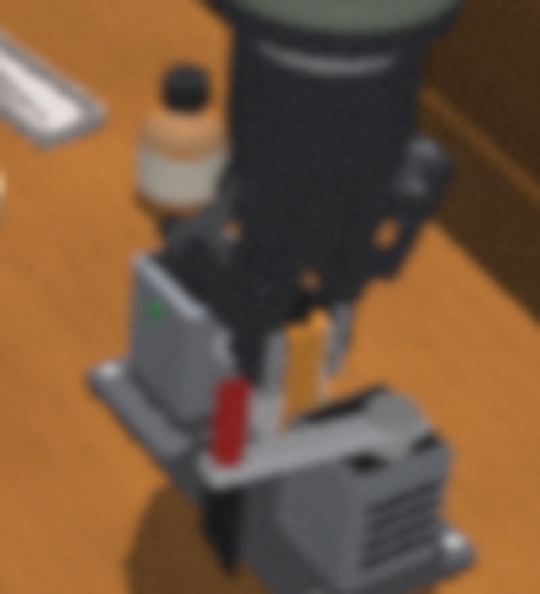

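The cell stands in the gap between the blocks at (305,370), clear of both, and the shutter flag is well outside. It is about 1.4 mm off in x and 1 mm high, so I'll trim that.

```bash
python3 -m jog '{"translation":[[-0.003,0.002,0.0005],[-0.003,0.002,0.0005],[-0.003,0.002,0.0005],[-0.003,0.002,0.0005]],"delta_rot":[[0,0,0],[0,0,0],[0,0,0],[0,0,0]]}'; python3 go.py 635.5,219.8,68.4,2.9
python3 - <<'E'
from h import *; from cell import get_image,read_state
print(np.round(read_state()["qvel"],2))
for n in("scene","top"):
    im,d=get_image(n); np.savez(n+"5.npz",im=im,d=d)
b=np.load("top5.npz")["im"]; a=np.load("scene5.npz")["im"]
cv2.imwrite("pics/s8.png",np.hstack([cv2.resize(a[150:290,230:410],None,fx=2.2,fy=2.2),cv2.resize(b[100:240,230:410],None,fx=2.2,fy=2.2)])[:,:,::-1])
R3=np.radians(2.9); ex=np.array([np.cos(R3),np.sin(R3)]); ey=np.array([-np.sin(R3),np.cos(R3)]); S=np.array([635.5,219.8])
f=np.load("scene5.npz"); P=cloud("scene",f["d"]); im=f["im"].astype(int); q=P[...,:2]-S; L=np.stack([q@ex,q@ey,P[...,2]],-1)
x,y,z=L[...,0],L[...,1],L[...,2]; m=(abs(y)<20)&(abs(x)<20)&(z>15)&(z<110); amb=m&(im[...,0]-im[...,2]>60)
print("amber",np.percentile(L[amb],[2,10,50,90,98],0).round(1).tolist(),[(a,int((m&(abs(z-a)<1)).sum())) for a in range(20,40,2)])
E
```

```text
t: 12.45
tcp_pos: [635.2, 219.6, 67.8]
tcp_rot: [[0.999, -0.0, -0.05], [0.05, 0.0, 0.999], [-0.0, -1.0, 0.0]]
force: [-0.0, 0.6, -1.7]
width: 23.3
t 12.45 tcp [635.2 219.6  67.8] heading 2.88 tilt [-0.  0. -1.] w 23.3 F [-0.   0.6 -1.7]
635.5,219.8,68.4,2.9 trans [0.001, -0.001, 0.0] rot [-0.0, -0.0, -0.0]
[-0.    0.03  0.09 -0.02  0.04 -0.05  0.06]
amber [[-11.6, -13.7, 43.2], [-8.5, -12.9, 50.9], [-1.4, -11.6, 68.5], [7.1, -8.7, 86.7], [10.5, -7.1, 90.4]] [(20, 0), (22, 0), (24, 0), (26, 0), (28, 0), (30, 3), (32, 1), (34, 3), (36, 5), (38, 5)]
```

View pics/s8.png

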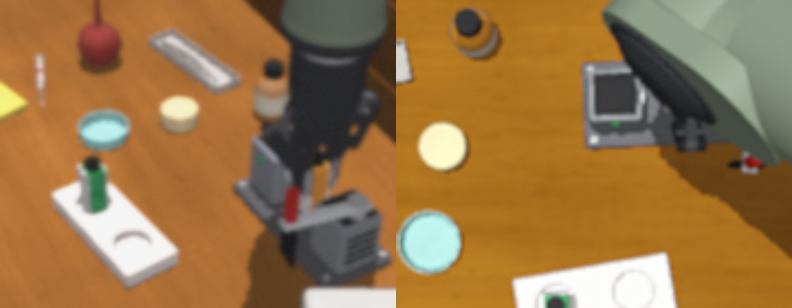

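```bash
python3 -c "
from cell import *
print(finish_job()); s=read_state(); print(s['t'],s['tcp_pos'],s['width'])"
```

```text
the job is handed in; nothing more can be done
None
the job is handed in; nothing more can be done
```

I swung the shutter aside, took the amber cell from the rack by its frosted faces, and handed the job in with the cell held upright in the gap. The clock read about 12.5 s.

**Shutter:** I gripped the red knob and swung the arm to about 80–81° (1.40–1.42 rad). The stop is at 1.5 rad (85.9°). After release the top camera showed the gap clear.

**Last checks before handing in:**

| Check | Reading |
|---|---|
| Tool centre | (635.2, 219.6) mm |
| Estimated beam centre | (635.5, 219.8) mm |
| Heading against checker yaw | 2.88° against 2.9° |
| Tilt | zero to the printed precision |
| Underside of the cell | about z = 28 mm, which puts the window at about 50 mm |
| Grip opening | 23.3 mm |
| Force on the tool | under 2 N, so no contact with the checker |

The green cell, the cup and the tin looked unmoved in the last pictures. The loupe was outside their crop, so I did not check it.

**Disagreements:**
- **Checker position:** the two cameras differed by about 1–2 mm, so I used a value in between.
- **Cell height in the grip:** the tool height at the grasp put the underside 41 mm below the tool centre, and the depth picture put it at 39–39.5 mm. I used about 40.3 mm, so the height is good to about 1.5 mm.

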